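# Snap a dish carrier's hook onto the red docking post

## Robot

A 6-joint arm with a two-finger parallel gripper is mounted at the origin on a cart in front of the work surface, level with it; the furniture and walls round the work are solid. World frame = base frame: x ahead of the robot, y to its left, z up, the work surface at z = 0. Lengths are in m, angles in rad, forces in N, time in s.
With the tool pointing down it reaches from about 0.275 to 0.875 m from the base axis. Payload 12.5 kg.
Tool frame: the origin (TCP) lies at the very end of the fingers, on their centre line; the grasp point (between the pads) lies 19 mm behind it; z points along the fingers, y is the line along which they close (so a half turn about z gives the same grasp; the last joint's range is limited). The gripper opens to 85 mm and grips with 20 to 120 N. Pads are 22 mm wide; open, the fingers measure 114 mm over their backs; the gripper's body (76 mm by 85 mm) begins 54 mm behind the grasp point. The pads swing forward as they close: fully open they stand 13 mm farther back than shut.
Start: joints at [1.112, 0.351, 1.652, -0, 1.139, -0.085], TCP at [0.201, 0.512, 0.231] pointing down, gripper open.
Joint ranges: [-2.75, 2.75], [-0.79, 2.1], [0.01, 2.65], [-1.57, 4.71], [0.07, 3.14], [-2.87, 2.87]. Speed limits (rad/s): [2.22, 2.22, 2.79, 3.14, 3.14, 3.14].

## Interface

Orientations are given as a 3x3 rotation matrix whose columns are the frame's x, y, z axes.
In Python, from bench import manip gives the robot as it stands. Calls block until the motion is done:
- manip.move_ptp(position, orientation): joint-space move of the TCP to a pose.
- manip.move_l(position, attitude=None, max_speed=0.15): straight line of the TCP; attitude=None keeps the orientation; max_speed is the mean speed in m/s.
- manip.move_j(angles): joint-space move.
- manip.set_gripper(opening, effort=None): opening from 0.0 (shut) to 1.0 (fully open); effort is the grip in N (None keeps the last); returns when the fingers have stopped.
- manip.dwell(seconds).
- manip.inverse_kinematics(position, orientation): joint angles nearest the present ones, or None.
- manip.grab_frame(name): name is "side" or "top" or "wrist"; returns (picture, depth): 480x640x3 uint8, red, green, blue; 480x640 float32, m along the optical axis (not along the pixel's ray), 0 where there is no reading.
- manip.get_calibration(name): a dict with "camera_matrix" (3x3 intrinsics, pixels), "k1" (the pictures are not rectified: a ray, as slopes to the right and down, at radius r is drawn at 1 + k1 r^2 times it, then the intrinsics apply), "R" (3x3) and "t" (3): a world point X has camera coordinates R X + t. Camera axes: x right, y down, z forward; pixel columns grow to the right and rows downward; lengths in m; the calibration is good to about 2 mm. A picture is of the moment at which its call begins: read the wrist's pose just before it. get_calibration takes no time and is no camera call; for the wrist camera it gives the pose at the moment of the call.
A pose or a line that the arm cannot do raises manip.Unreachable and nothing moves.
- manip.sign_off(): hands the job in; it is judged then, once.
Trained networks look in the newest picture that a camera, given by its name, has taken for a name from the list of things; names that differ only in an ending like _2 or _b are one class to them, and where a whole thing is asked for, a point or a joint stands for the part that bears it (a point fixed in the world has none). Each returns a list of dicts, best first, with "confidence" (0 to 1); they miss things now and then, are a little off and sometimes report something else, mostly with a low value. They report only what shows in the picture. A call takes as long as a camera call. They do not tell look-alikes from the thing itself.
- manip.look_for(camera, name): "at" ([x, y, z] in m, in world coordinates, good to about 4 mm: the middle of the surface that is visible of it).
Readings, each from a call of its own:
- manip.current_time(): time.
- manip.current_qpos(): joint angles.
- manip.current_joint_vel(): joint speeds.
- manip.current_joint_torque(): joint torques, N m.
- manip.current_ee_pos(): TCP position.
- manip.current_tcp_rot(): TCP orientation.
- manip.current_force(): force on the tool from outside, world axes, zero at the start.
- manip.current_ft_torque(): the same for the moment, N m.
- manip.current_grip_width(): opening from 0.0 (shut) to 1.0 (fully open).
- manip.current_grip_force(): force on a finger pad.
Only numpy, scipy, OpenCV 4.12 (cv2) and the standard library are available. Lean on these libraries where they do the work, as an engineer would, in place of code of your own. Each camera call takes 0.05 s, during which the arm holds its last target. There are 200 camera calls.

## Task

Dock the dish carrier on the red-headed post: holding it by its black handle, push the open mouth of its hook onto the post's pin, under the red head, fully home, until the orange sprung latch has flipped shut behind the pin. Leave the carrier resting flat on the bench, hooked to the red post (not the blue one), and let go.

Things in the scene. Friction and masses are not known exactly. Their poses are not given: they have to be found in the camera images.
- carrier_grip (a point): Middle of the dish carrier's black handle, 46 mm above the carrier's underside. Handle 32 mm along x, 16 mm along y (grip across this), top at 64 mm. Axes: x points out through the hook's mouth, z up. Loose, about 0.33 kg, flat on the bench: white sled 76 mm wide from x -98 to +12 mm, 10 mm high, carrying a fixed glass dish behind the handle (top 25 mm), aluminium hook in front to x +102 mm.
- hook_seat (a point): Where the pin's axis lies with the pin at the bottom of the hook's slot: 45 mm in front of the handle's centre (+x), 17 mm above the underside. Carrier's axes. Flat jaws 12 to 22 mm above the underside; slot 24 mm wide, from x -8 (bottom) to +37 mm of this point, then flaring to about 60 mm wide at x +57 mm.
- latch (a joint): Orange sprung latch lying on top of the jaws (to 33 mm above the underside), a 6 mm wide, 20 mm long arm across the slot, hinged on the left (+y) jaw 33 mm in front (+x) of hook_seat. 0 rad = shut (spring holds it). The pin pushes it inward, to 1.45 rad at most, with 1 to 3 N; it springs shut behind the pin once the pin is within about 6 to 12 mm of the bottom of the slot.
- red_post_pin (a point): On the axis of the red-headed post, 17 mm above the bench. Fixed: upright round steel pin 16 mm thick on a flange 52 mm across, 6 mm high, under a red head 36 mm across from 42 to 52 mm up, so the hook goes on from the side only (any direction), sliding on the bench or held up to 7 mm above it. A like post with a blue head stands 0.18 to 0.41 m to its left or right: not that one.
Not all that is in view belongs to the job. Leave any brown or green look-alike of the part that bears red_post_pin alone.

How it is judged:
By the outcome, as a careful person would: the job done as asked, in the order asked, and still so for the second after the job is handed in, with the robot touching nothing.
It also fails if it takes over 40 s, if anything falls off the work surface, if the arm or the gripper's body presses on something with over 40 N, if the wrist force passes 120 N, or if a joint passes its speed limit or range.

## Working session

There is one attempt and no reset: what is moved stays moved. The work goes in short steps, each a Python script; the robot and the scene stay as the last script left them, time stands still between calls to the robot, and variables do not carry over. Pictures are saved under pics/ and viewed, at most 10 in all, crops included, and the job is handed in when it is done.

```bash
mkdir -p pics
cat > h.py <<'E'
import numpy as np, cv2
from bench import manip as m
def pix2w(cal,depth,u,v):
    K=cal["camera_matrix"];K=np.array(K);k1=cal["k1"]
    p=cv2.undistortPoints(np.array([[[u,v]]],float),K,np.array([k1,0,0,0,0.]))[0,0]
    d=depth[int(v),int(u)] if hasattr(depth,'shape') else depth
    return np.array(cal["R"]).T@(np.array([p[0]*d,p[1]*d,d])-np.array(cal["t"]))
def w2pix(cal,X):
    r,_=cv2.Rodrigues(np.array(cal["R"],float))
    return cv2.projectPoints(np.array(X,float).reshape(1,3),r,np.array(cal["t"],float),np.array(cal["camera_matrix"],float),np.array([cal["k1"],0,0,0,0.]))[0].ravel()
E
python3 - <<'E'
from h import *
for c in ["top","side"]:
    im,d=m.grab_frame(c); cv2.imwrite(f"pics/{c}1.png",im[:,:,::-1]); np.savez(f"{c}1.npz",d=d,im=im)
    for n in ["carrier_grip","hook_seat","latch","red_post_pin"]:
        print(c,n,[(np.round(r["at"],3).tolist(),round(r["confidence"],2),w2pix(m.get_calibration(c),r["at"]).astype(int).tolist()) for r in m.look_for(c,n)])
print(m.current_time())
E
```

```text
top carrier_grip [([0.476, -0.114, 0.019], 0.83, [381, 289])]
top hook_seat [([0.48, -0.109, 0.023], 0.93, [379, 286])]
top latch [([0.577, -0.113, 0.031], 0.58, [381, 237])]
top red_post_pin [([0.592, 0.044, 0.054], 0.98, [302, 227]), ([0.625, 0.244, 0.008], 0.81, [205, 214]), ([0.646, 0.15, 0.004], 0.8, [252, 205])]
side carrier_grip []
side hook_seat [([0.482, -0.124, 0.023], 0.69, [282, 309]), ([0.645, 0.154, 0.009], 0.21, [332, 219])]
side latch [([0.58, -0.111, 0.033], 0.57, [337, 291])]
side red_post_pin [([0.647, 0.154, 0.01], 0.87, [333, 219]), ([0.624, 0.25, 0.01], 0.58, [313, 199]), ([0.592, 0.043, 0.008], 0.56, [321, 252])]
0.5
```

View pics/top1.png

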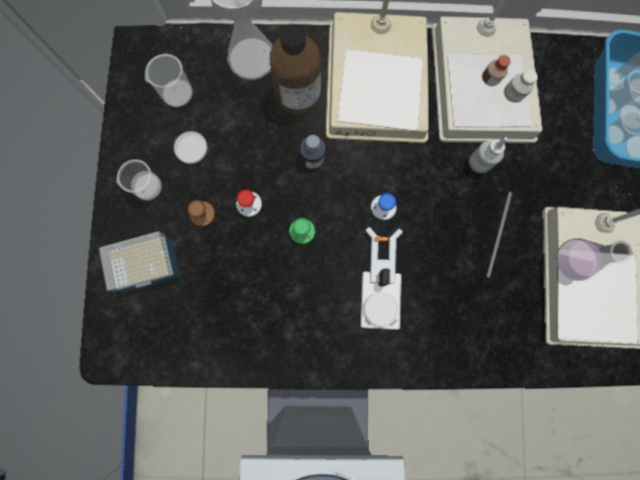

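View pics/side1.png

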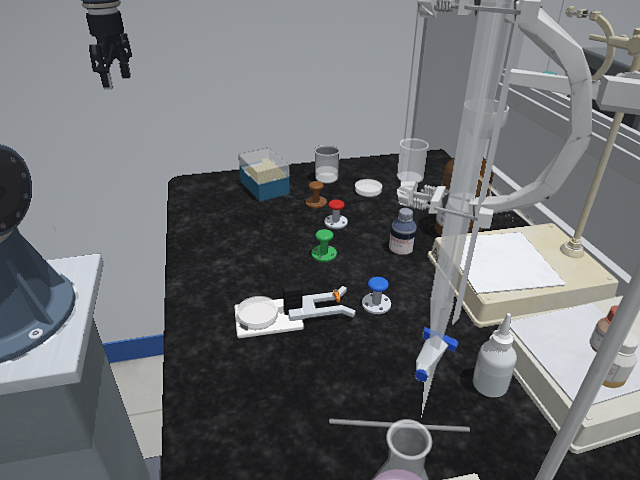

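Red post is at about (0.646, 0.152), with its head at top-image pixel (245,200). The green post at (302,230) and brown post at (201,212) are look-alikes. The blue post is at (384,205). The carrier's handle is at about (385,279), with the hook pointing along roughly +x. Next I go above the carrier and look with the wrist camera.

Run:
```python
from h import *
R=np.array([[1,0,0],[0,-1,0],[0,0,-1.]])
q1=m.inverse_kinematics([0.47,-0.11,0.27],R);q2=m.inverse_kinematics([0.47,-0.11,0.27],R@np.diag([-1,-1,1]))
print(q1,q2)
ok=[r for r,q in((R,q1),(R@np.diag([-1,-1,1]),q2)) if q is not None]
R=min(ok,key=lambda r:abs(m.inverse_kinematics([0.47,-0.11,0.27],r)[5]))
m.move_ptp([0.47,-0.11,0.27],R); print(R)
c=m.get_calibration("wrist"); im,d=m.grab_frame("wrist"); cv2.imwrite("pics/w1.png",im[:,:,::-1]); np.savez("w1.npz",im=im,d=d,**c)
for n in ["carrier_grip","hook_seat","latch"]:
    print(n,[(np.round(r["at"],3).tolist(),round(r["confidence"],2),w2pix(c,r["at"]).astype(int).tolist()) for r in m.look_for("wrist",n)])
print(m.current_time())
```

```text
[-3.26387029e-01  1.86304594e-01  1.77084187e+00 -4.44089210e-16
  1.18444619e+00  1.24440930e+00] [-3.26387029e-01  1.86304594e-01  1.77084187e+00 -4.44089210e-16
  1.18444619e+00 -1.89718336e+00]
[[ 1.  0.  0.]
 [ 0. -1.  0.]
 [ 0.  0. -1.]]
carrier_grip [([0.487, -0.112, 0.018], 0.62, [320, 183])]
hook_seat [([0.487, -0.113, 0.022], 0.72, [321, 183])]
latch [([0.578, -0.109, 0.03], 0.66, [317, 98])]
3.1167
```

View pics/w1.png

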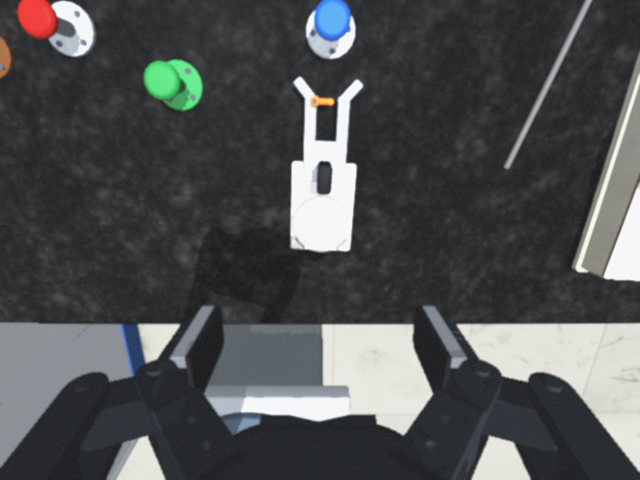

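The wrist view shows the carrier's handle at (324,178), the latch at (322,101), the blue post straight ahead at (332,30) and the red post at (40,18). I'll fit the poses from depth.

Run:
```python
from h import *
def cloud(c,d):
    v,u=np.mgrid[:480,:640]
    p=cv2.undistortPoints(np.stack([u,v],-1).reshape(-1,1,2).astype(float),np.array(c["camera_matrix"],float),np.array([float(c["k1"]),0,0,0,0.]))[:,0]
    z=d.reshape(-1,1); return ((np.hstack([p*z,z])-c["t"])@np.array(c["R"])).reshape(480,640,3)
z=np.load("w1.npz"); P=cloud(z,z["d"]); im=z["im"].astype(int)
near=(abs(P[...,0]-.51)<.13)&(abs(P[...,1]+.11)<.06)&(z["d"]>0)
sl=near&(P[...,2]>.005)&(P[...,2]<.03)&(im.min(2)>120)&(P[...,0]<.6)
Q=P[sl]; print(len(Q)); 
h=near&(P[...,2]>.058)&(P[...,2]<.07);H=P[h]; print("handle",len(H),H.mean(0),H.min(0),H.max(0), cv2.minAreaRect(H[:,:2].astype(np.float32)*1000))
s=P[near&(P[...,2]>.006)&(P[...,2]<.027)&(P[...,0]<.515)&(im.min(2)>120)]
print("sled",cv2.minAreaRect(s[:,:2].astype(np.float32)*1000))
# jaw centre: seat->mouth
for x0 in np.arange(.535,.575,.01):
    j=P[near&(abs(P[...,0]-x0)<.005)&(P[...,2]>.015)&(P[...,2]<.028)]
    if len(j): print(round(x0,3),j[:,1].min(),j[:,1].max())
np.save("axis.npy",0)
for nm in["top","side","wrist"]:
    if nm=="wrist": c,dd,ii,PP=z,z["d"],im,P
    else:
        c=m.get_calibration(nm);y=np.load(nm+"1.npz");dd=y["d"];ii=y["im"].astype(int);PP=cloud(c,dd)
    n=(abs(PP[...,0]-.646)<.05)&(abs(PP[...,1]-.15)<.05)&(dd>0)
    hd=PP[n&(PP[...,2]>.047)&(PP[...,2]<.06)]; fl=PP[n&(PP[...,2]>.003)&(PP[...,2]<.012)&(ii.min(2)>90)]
    for t,a in(("head",hd),("flange",fl)):
        if len(a)>5: print(nm,t,len(a),cv2.minEnclosingCircle(a[:,:2].astype(np.float32)*1000),np.median(a[:,2]))
```

```text
7082
handle 454 [ 0.49898322 -0.11512679  0.06300769] [ 0.48281029 -0.12363795  0.05834303] [ 0.51409345 -0.10702653  0.0658999 ] ((498.367431640625, -115.21703338623047), (15.920637130737305, 31.514060974121094), 87.55007934570312)
sled ((457.75872802734375, -113.41130065917969), (76.03495025634766, 115.1615219116211), 87.53036499023438)
0.535 -0.140618789025745 -0.09329889022282505
0.545 -0.1413658740228978 -0.09341092771943849
0.555 -0.1413259230187399 -0.09346671393204473
0.565 -0.14201631391543987 -0.09477352729302049
top head 247 ((649.7578735351562, 157.66851806640625), 17.753095626831055) 0.05254396469309544
top flange 267 ((650.4080810546875, 157.74285888671875), 26.389432907104492) 0.00698388522167909
side head 118 ((650.4236450195312, 154.49339294433594), 17.740144729614258) 0.05119344619700025
side flange 186 ((650.8147583007812, 156.56680297851562), 27.600780487060547) 0.005782559871306924
wrist head 1217 ((649.869873046875, 156.75103759765625), 18.311283111572266) 0.05174797644267023
wrist flange 1529 ((650.23974609375, 156.81593322753906), 26.087133407592773) 0.006209227477509626
```

Run:
```python
from h import *
def R(a): c,s=np.cos(a),np.sin(a); return np.array([[c,s,0],[s,-c,0],[0,0,-1.]])
a=np.radians(-2.45); x,y=.4985,-.1152
m.move_l([x,y,.11],R(a),.25)
m.move_l([x,y,.029],None,.12)
m.set_gripper(0,60); print(m.current_grip_width(),m.current_grip_force())
m.move_l([x,y,.13],None,.15); print(m.current_force())
m.move_l([.485,.157,.13],R(0),.2)
im,d=m.grab_frame("wrist"); cv2.imwrite("pics/w2.png",im[:,:,::-1])
c=m.get_calibration("wrist"); print([(np.round(r["at"],3),r["confidence"]) for r in m.look_for("wrist","red_post_pin")])
m.dwell(.2); print(m.current_force(),m.current_ee_pos(),m.current_grip_width(),m.current_time())
```

```text
0.18042437834056785 58.44458878040314
[ 0.11146464  0.43790755 -3.6891016 ]
[(array([0.593, 0.052, 0.05 ]), 0.94), (array([0.624, 0.247, 0.014]), 0.72), (array([0.635, 0.156, 0.005]), 0.61)]
[-1.01059407 -0.14145147 -3.17400693] [0.48506613 0.15668415 0.13001575] 0.1783062601174219 8.0167
```

View pics/w2.png

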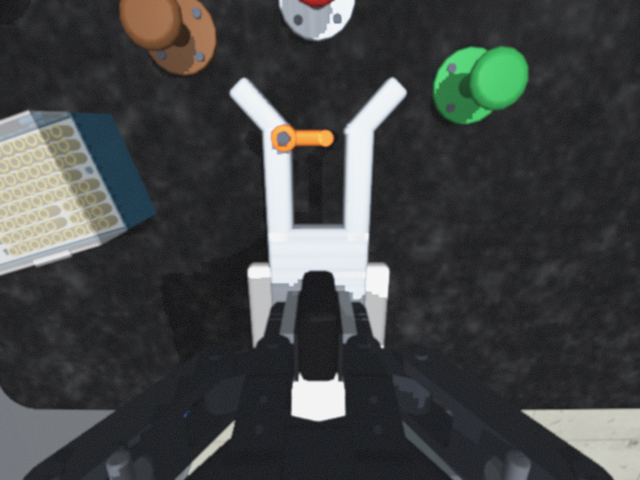

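The carrier hangs straight in the grip, with its axis at column ~318 and the red post straight ahead at (317,15). I'll lower and push, watching the force.

Run:
```python
from h import *
m.move_l([.49,.157,.031],None,.15); print(m.current_force())
m.move_l([.575,.157,.031],None,.08); print(m.current_force())
f0=m.current_force()
for x in np.arange(.580,.612,.003):
    m.move_l([x,.157,.031],None,.04); f=m.current_force(); print(round(x,3),np.round(f,1))
    if f[0]-f0[0]<-12: break
im,d=m.grab_frame("wrist"); cv2.imwrite("pics/w3.png",im[:,:,::-1])
print(m.look_for("wrist","latch"),m.current_ee_pos(),m.current_time())
```

```text
[ 0.56714628  0.16318272 -4.21179637]
[-1.18129598  2.85928341 -6.25261504]
0.58 [ 0.8  3.5 -5. ]
0.583 [ 0.2  2.4 -4.9]
0.586 [ 0.1  1.9 -4.6]
0.589 [ 1.2  2.3 -4.4]
0.592 [ 2.4  2.5 -3.3]
0.595 [ 2.2  2.4 -5. ]
0.598 [ 1.  -0.5 -3. ]
0.601 [ 0.5  0.3 -3.5]
0.604 [-0.4 -0.8 -2.6]
0.607 [-6.3 -0.3 -0.1]
0.61 [-18.8   0.6   4.9]
[{'at': [0.6868, 0.1653, 0.03], 'confidence': 0.72}] [0.60618312 0.15697138 0.03009788] 12.9167
```

View pics/w3.png

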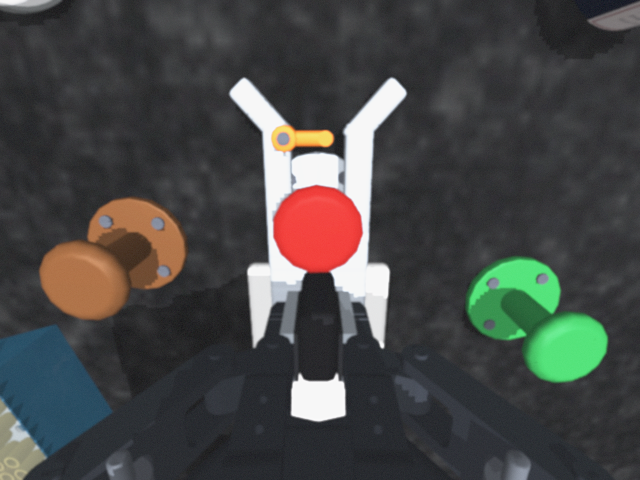

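The hook is fully home: the red head at (318,230) sits over the slot bottom, and the latch at (305,138) is straight across, so it is shut. Contact at the slot bottom was at x≈0.606. I'll set the carrier down and release.

Run:
```python
from h import *
m.move_l([.6055,.157,.0285],None,.04); print(m.current_force())
m.set_gripper(0.55); m.dwell(.2)
m.move_l([.6055,.157,.12],None,.12)
m.move_l([.5,.157,.25],None,.2); m.dwell(.2)
im,d=m.grab_frame("wrist"); cv2.imwrite("pics/w4.png",im[:,:,::-1]); print(m.look_for("wrist","latch"))
im,d=m.grab_frame("side"); cv2.imwrite("pics/s4.png",cv2.resize(im[150:330,200:440,::-1],None,fx=3,fy=3))
print(m.current_force(),m.current_time())
```

```text
[-4.17362097 -1.18865195  6.75723815]
[{'at': [0.6886, 0.1646, 0.0297], 'confidence': 0.6}]
[ 0.82638362  0.33773899 -0.80109025] 16.05
```

View pics/w4.png

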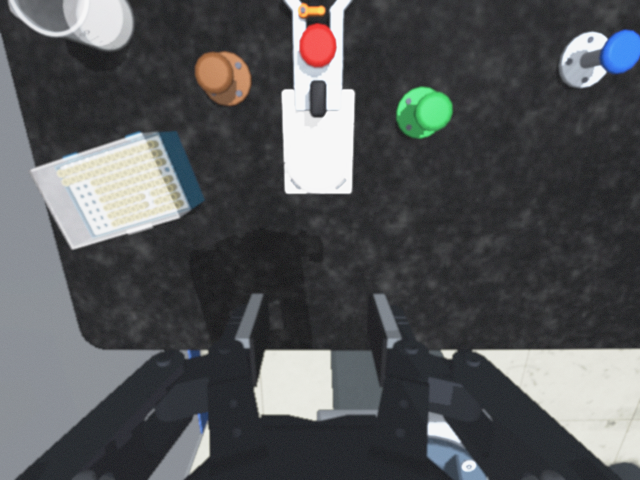

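View pics/s4.png

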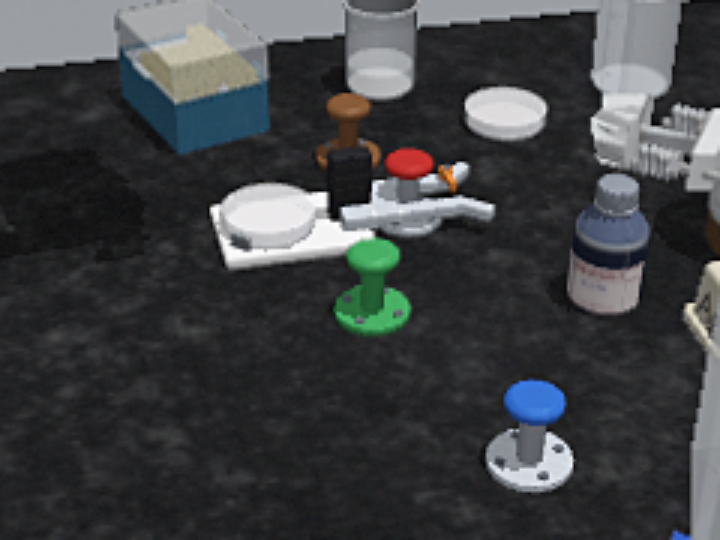

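The carrier lies flat and hooked on the red post (wrist view (318,45)), the latch is shut at (312,12), and the gripper is clear.

```bash
python3 -c "
from bench import manip as m
print(m.sign_off())"
```

```text
the job is handed in; nothing more can be done
None
```

The dish carrier is docked fully home on the red post with the latch shut, resting flat and released, and I handed the job in at about 16 s of the 40 s limit.

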